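Scrub out the used beaker with the bottle brush

TASK

One of the three steel beakers stands mouth up because it has been used; the two standing upside down are already clean. Take the bottle brush from its white pot and scrub the inside of the used beaker with three strokes: each time push the bristles gently down onto its floor, and draw them at least two thirds of the way up between the strokes. Then stand the brush back in its pot, bristles down, and let go; leave the beakers and the things around them standing where they are.

Things in the scene. Friction and masses are not known exactly. Their poses are not given: they have to be found in the camera images.
- brush: bottle brush, upright in the pot, bristles down, 200 mm long, 0.1 kg. Origin: centre of the bristles' lower end; z runs up to the handle end. Bristle head 49 mm across, z 0 to 76 mm; steel stem 7 mm across to z 112; round light-wood handle 18 to 20 mm across, z 120 to 200 (grip at z 165). The lowest 20 mm of bristles is springy, giving up to 10 mm (0.6 N per mm); the origin does not move with it
- pot: white ceramic drip pot with a wide foot (92 mm), 62 mm high, mouth 74 mm across inside, narrowing to 68 mm inside, inner floor 8 mm above its underside; fixed to the bench. Origin: centre of its underside, z up
- beaker_1: plain steel beaker, one of three alike that change places: one stands mouth up, two upside down on their rims. 105 mm high, 72 mm across (77 over the rolled rim), inside 66 mm across at all heights and 101 mm deep, floor 4 mm thick, 0.28 kg, loose. Origin: centre of the outer face of its closed bottom; z axis points from bottom to mouth (down when it is upside down)
- beaker_2: plain steel beaker, one of three alike that change places: one stands mouth up, two upside down on their rims. 105 mm high, 72 mm across (77 over the rolled rim), inside 66 mm across at all heights and 101 mm deep, floor 4 mm thick, 0.28 kg, loose. Origin: centre of the outer face of its closed bottom; z axis points from bottom to mouth (down when it is upside down)
- beaker_3: plain steel beaker, one of three alike that change places: one stands mouth up, two upside down on their rims. 105 mm high, 72 mm across (77 over the rolled rim), inside 66 mm across at all heights and 101 mm deep, floor 4 mm thick, 0.28 kg, loose. Origin: centre of the outer face of its closed bottom; z axis points from bottom to mouth (down when it is upside down)
- jar: small wide jar with a white screw lid, 73 mm across, 77 mm high, loose bystander; origin at the centre of its underside
- tip_box: white box with a blue lid, 91 x 123 x 81 mm, loose bystander; origin at the centre of its underside
Mind the look-alikes: they are no part of the job. Leave any yellow look-alike of the pot alone.

How it is judged:
On the way, in this order (a step that is already met when the one before it is completed fails the run):
1. the bristles are down on the floor of the mouth-up beaker, stroke 1 (z of brush in the frame of beaker_1 between -0.005 and 0.016 m and horizontal distance between brush and beaker_1 below 0.033 m and contact force between brush and beaker_1 above 0.4 N and angle between beaker_1's own z axis and vertical below 0.2 rad), for 0.05 s.
2. the bristle end is drawn up about two thirds of the way to the rim, after stroke 1 (z of brush in the frame of beaker_1 above 0.064 m and horizontal distance between brush and beaker_1 below 0.04 m).
3. the bristles are down on the floor of the mouth-up beaker, stroke 2 (all of step 1), for 0.05 s.
4. the bristle end is drawn up about two thirds of the way to the rim, after stroke 2 (all of step 2).
5. the bristles are down on the floor of the mouth-up beaker, stroke 3 (all of step 3), for 0.05 s.
At the end, for the whole second after the job is handed in: The brush stands at rest in the pot, bristles down: its lower end within 22 mm of the pot's axis and less than 25 mm above the pot's underside, tilted less than 0.35 rad. The used beaker stands mouth up, the other two upside down; beakers, jar and box are each within 40 mm of where they began (horizontal distance between brush and pot below 0.022 m and z of brush in the frame of pot below 0.025 m and angle between brush's own z axis and vertical below 0.35 rad and linear speed of brush below 0.03 m/s and distance of each of beaker_1, beaker_2, beaker_3, jar, tip_box from where it was at the start of the episode below 0.04 m and angle between beaker_1's own z axis and vertical below 0.1 rad and angle between each of beaker_2, beaker_3's own z axis and vertical above 3.04 rad); the robot touches nothing.
It fails at once if the used beaker is tipped by more than 0.4 rad (angle between beaker_1's own z axis and vertical above 0.4 rad).
It fails at once if the brush is rammed into the used beaker with more than 30 N (contact force between brush and beaker_1 above 30 N).
It fails at once if a beaker, the jar or the box is pushed more than 60 mm from its place (distance of any of beaker_1, beaker_2, beaker_3, jar, tip_box from where it was at the start of the episode above 0.06 m).
It also fails if it takes over 58 s, if anything falls off the work surface, if the arm or the gripper's body presses on something with over 40 N, if the wrist force passes 120 N, or if a joint passes its speed limit or range.

ROBOT

A 6-joint arm with a two-finger parallel gripper is mounted at the origin on a cart in front of the work surface, level with it; the furniture and walls round the work are solid. World frame = base frame: x ahead of the robot, y to its left, z up, the work surface at z = 0. Lengths are in m, angles in rad, forces in N, time in s.
With the tool pointing down it reaches from about 0.275 to 0.85 m from the base axis. Payload 19 kg.
Tool frame: the origin (TCP) lies where the fingers leave the gripper's body, on its centre line; the fingertips stand tips_ahead ahead of it and the grasp point (between the pads) lies 54 mm ahead of it (tips_ahead is the distance from the TCP to the fingertips, in m); z points along the fingers, y is the line along which they close (so a half turn about z gives the same grasp; the last joint's range is limited). The gripper opens to 85 mm and grips with 20 to 120 N. Pads are 22 mm wide; open, the fingers measure 114 mm over their backs; the gripper's body (76 mm by 85 mm) begins 54 mm behind the grasp point. The pads swing forward as they close: fully open they stand 13 mm farther back than shut.
Start: joints at [-1.439, 0.15, 1.437, -0, 1.554, -0.134], TCP at [0.151, -0.555, 0.304] pointing down, gripper open.
Joint ranges: [-2.8, 2.8], [-0.68, 2.1], [0.12, 2.68], [-1.39, 4.53], [0.16, 2.79], [-2.81, 2.81]. Speed limits (rad/s): [1.89, 1.89, 2.22, 3.01, 3.01, 3.01].

INTERFACE

Orientations are given as a rotation vector (axis times angle).
In Python, from cell import * gives the robot as it stands.
- The arm moves only by the tool servo_tool, never from a script. Its argument "commands" is a list of rows, each a list of 7 numbers: the turn, a rotation vector about the world's x, y, z in degrees, then the shift along the world's x, y, z in cm, then the finger opening in cm, from 0 to 8.54. In form: [[wx, wy, wz, x, y, z, hand], ...]. A call has 1 to 8 rows; each row shifts and turns the commanded pose from where the row before left it; what a row does not reach is not made up. A row lasts 1/10 s, in which the tool goes at most 50 mm and 8.59 degrees, less where a joint would pass 70% of its speed; a pose out of reach is approached as far as the arm can. A call is refused whole if a number of a shift passes 5 or a number of a turn 8.59, either way. A call with a gripper value outside its range is refused whole. The fingers move at their own pace and stop on an object; "force" is the grip in N (left out, the last holds). Time passes only in rows, so rows that do not move let the fingers close. It gives the time, the measured TCP pose, the force, the opening and the grip force at its end, in the units of the state.
- sense(): the state, without advancing time (a new reading comes with each control period).
- grab_frame(name): name is "scene" or "top" or "wrist"; returns the picture (480x640x3 uint8, red, green, blue); there is no depth.
- calibration(name): a dict with "intrinsics" (3x3 intrinsics, pixels), "pose" (4x4, takes a point from camera to world coordinates). Camera axes: x right, y up, looking along -z (the intrinsics and any distortion apply to the point x, -y, -z); pixel columns grow to the right and rows downward; lengths in m; the calibration is good to about 2 mm. A picture is of the moment at which its call begins: read the wrist's pose just before it. calibration takes no time and is no camera call; for the wrist camera it gives the pose at the moment of the call.
- sign_off(): hands the job in; it is judged then, once.
The state is a dict: "t": time; "joints": joint angles; "qvel": joint speeds; "tau": joint torques, N m; "tcp_pos": TCP position; "tool_rot": TCP orientation; "force": force on the tool from outside, world axes, zero at the start; "ft_torque": the same for the moment, N m; "gripper_width": opening from 0.0 (shut) to 1.0 (fully open); "grip_force": force on a finger pad.
Only numpy, scipy, OpenCV 4.12 (cv2) and the standard library are available. Lean on these libraries where they do the work, as an engineer would, in place of code of your own. Each camera call takes 0.05 s, during which the arm holds its last target. There are 200 camera calls.

## Working session

There is one attempt and no reset: what is moved stays moved. The work goes in short steps, Python scripts to look and compute and a tool call to move; the robot and the scene stay as the last step left them, time stands still between calls to the robot, and variables do not carry over. Pictures are saved under pics/ and viewed, at most 10 in all, crops included, and the job is handed in when it is done.

Besides the shell and the picture viewer there is one more tool, called after ">>>" by a JSON object that holds its "name" and its "arguments", one argument or row to a line. servo_tool: Moves the arm, as the interface text tells. Its arguments: {"type":"object","properties":{"commands":{"type":"array"},"force":{"type":"number"}},"required":["commands"]}

```bash
mkdir -p pics; python3 - <<'E'
from cell import *
import cv2
s=sense();print(s)
for n in("scene","top"):
    im=grab_frame(n);cv2.imwrite(f"pics/{n}1.png",im[:,:,::-1])
    c=calibration(n);print(n,c)
E
```

```text
{'t': 0.0, 'joints': array([-1.43895532e+00,  1.50998469e-01,  1.43800097e+00,  1.76241837e-05,
        1.55377084e+00, -1.33998861e-01]), 'qvel': array([ 0.00119789,  0.00052729,  0.00078086,  0.00068429,  0.00121833,
       -0.00184581]), 'tau': array([ 4.43550714e-03, -7.13057113e+01, -5.70864952e+01,  1.67515691e-04,
        9.15062148e-03, -1.13793297e-05]), 'tcp_pos': array([ 0.15103102, -0.55466483,  0.30328326]), 'tool_rot': array([-3.11271396e+00, -4.16195205e-01, -2.96643876e-05]), 'force': array([-1.03617313, -1.44197429, -0.77611756]), 'ft_torque': array([-0.00414049,  0.00617955,  0.01510979]), 'grip_force': 0.0, 'gripper_width': 0.997527299965982}
scene {'intrinsics': array([[588.14003753,   0.        , 323.68345859],
       [  0.        , 588.14003753, 237.04522105],
       [  0.        ,   0.        ,   1.        ]]), 'pose': array([[-0.87505675,  0.34435445, -0.3401407 ,  0.01923093],
       [-0.48401443, -0.61907627,  0.61844531,  0.89585354],
       [ 0.00239136,  0.70580775,  0.70839939,  1.18918751],
       [ 0.        ,  0.        ,  0.        ,  1.        ]])}
top {'intrinsics': array([[525.16237751,   0.        , 325.50554841],
       [  0.        , 525.16237751, 236.51694929],
       [  0.        ,   0.        ,   1.        ]]), 'pose': array([[-0.02548369,  0.98799931, -0.15234154,  0.32660402],
       [-0.99967396, -0.02494194,  0.00546643, -0.0861061 ],
       [ 0.00160114,  0.15243117,  0.98831279,  1.45181644],
       [ 0.        ,  0.        ,  0.        ,  1.        ]])}
```

View pics/scene1.png

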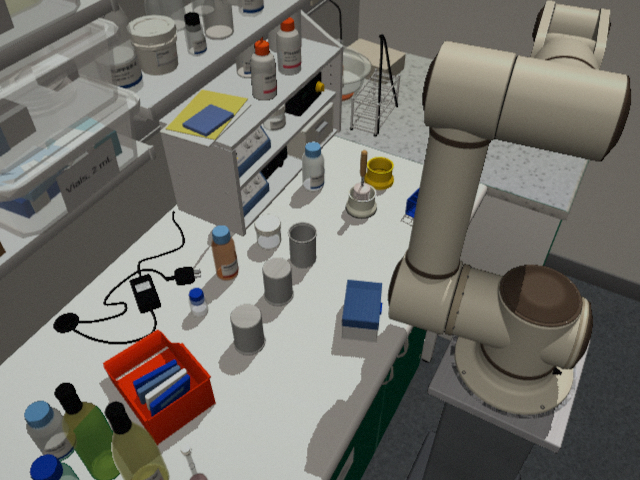

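View pics/top1.png

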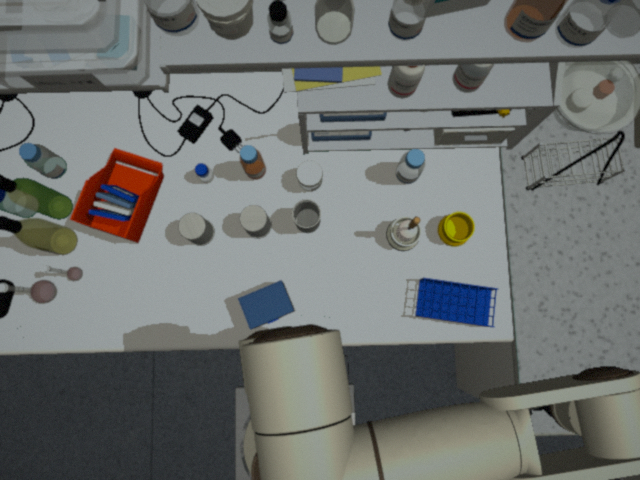

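The scene view shows the mouth-up beaker near (302,245) and the brush in the white pot near (362,200), with the yellow pot at (380,172). In the top view they are near (307,215), (403,234) and (457,228). I'll enlarge both regions.

```bash
python3 - <<'E'
import cv2,numpy as np
a=cv2.imread("pics/top1.png")[190:260,280:440];b=cv2.imread("pics/scene1.png")[140:280,280:400]
a=cv2.resize(a,None,fx=5,fy=5,interpolation=cv2.INTER_CUBIC)[:,:800]
cv2.imwrite("pics/topc.png",a);cv2.imwrite("pics/scenec.png",cv2.resize(b,None,fx=4,fy=4,interpolation=cv2.INTER_CUBIC))
E
```

```text
(no output)
```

View pics/topc.png

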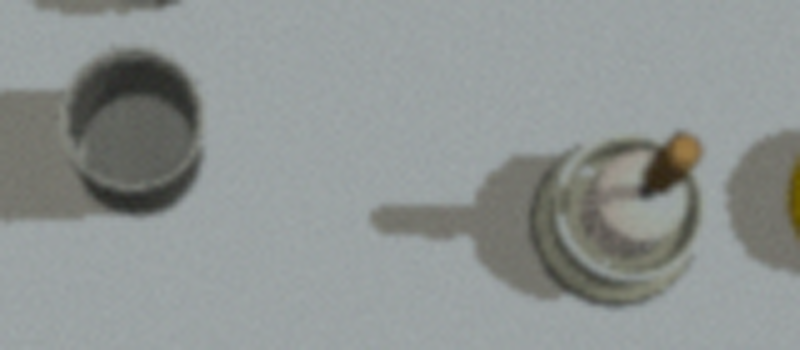

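View pics/scenec.png

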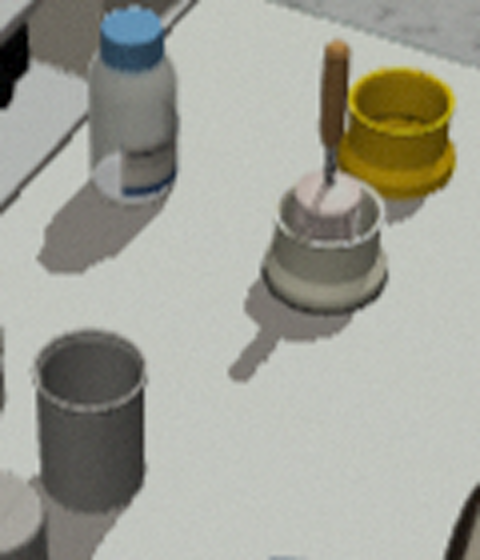

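Both enlargements (offset by the crop origins) give these rim and handle centres:

| Point | Top | Scene |
|---|---|---|
| Beaker rim | (306.6,214.0) | (302.7,232.5) |
| Pot rim | (405.6,232.0) | (362.5,192.3) |
| Handle end | (417,220) | (364.2,151.8) |
| Handle bottom | (410,227.6) | (362.8,176.3) |

Next I'll triangulate.

```bash
cat > h.py <<'E'
from cell import *
import numpy as np
def ray(n,u,v,c=None):
    c=c or calibration(n);K=np.array(c["intrinsics"]);P=np.array(c["pose"])
    d=np.linalg.solve(K,[u,v,1]);d=P[:3,:3]@(d*[1,-1,-1]);return P[:3,3],d/np.linalg.norm(d)
def tri(*rs):
    A=0;b=0
    for o,d in rs:
        M=np.eye(3)-np.outer(d,d);A=A+M;b=b+M@o
    p=np.linalg.solve(A,b);return p.round(4),[round(float(np.linalg.norm(np.cross(p-o,d))*1e3),1) for o,d in rs]
def atz(r,z): o,d=r;return (o+d*(z-o[2])/d[2]).round(4)
E
python3 - <<'E'
from h import *
for n,t,s,z in[("beaker",(306.4,213.9),(302.7,232.5),.105),("pot",(405.4,231.9),(362.4,192.2),.062),("htop",(416.8,219.7),(364.2,151.6),.208),("hbot",(409.8,227.4),(362.6,176.2),.128)]:
    a=ray("top",*t);b=ray("scene",*s);print(n,*tri(a,b),atz(a,z),atz(b,z))
for n,t,z in[("b2",(255,220),.105),("b3",(194,227),.105),("jar",(309,176),.077),("box",(266,304),.081)]:
    print(n,atz(ray("top",*t),z))
E
```

```text
beaker [ 0.5979 -0.0445  0.0985] [1.5, 1.5] [ 0.5952 -0.0452  0.105 ] [ 0.596  -0.0386  0.105 ]
pot [ 0.5501 -0.308   0.0601] [1.9, 1.9] [ 0.548  -0.3083  0.062 ] [ 0.5511 -0.3055  0.062 ]
htop [ 0.5563 -0.3148  0.2007] [1.3, 1.3] [ 0.5538 -0.3139  0.208 ] [ 0.5536 -0.3057  0.208 ]
hbot [ 0.5531 -0.3106  0.1171] [2.6, 2.6] [ 0.5488 -0.3096  0.128 ] [ 0.5502 -0.2978  0.128 ]
b2 [0.5824 0.0891 0.105 ]
b3 [0.5679 0.2478 0.105 ]
jar [ 0.7047 -0.0534  0.077 ]
box [0.365  0.0648 0.081 ]
```

>>> {"name": "servo_tool", "arguments": {
  "commands": [
    [0,0,0,3.4,2.0,0,8.5],
    [0,0,0,3.4,2.0,0,8.5],
    [0,0,0,3.4,2.0,0,8.5],
    [0,0,0,3.4,2.0,0,8.5],
    [0,0,0,3.4,2.0,0,8.5],
    [0,0,0,3.4,2.0,0,8.5],
    [0,0,0,3.4,2.0,0,8.5],
    [0,0,0,3.4,2.0,0,8.5]
  ]
}}

```text
t: 0.9
tcp_pos: [0.4242, -0.3937, 0.3036]
tool_rot: [-3.113, -0.416, 0.0]
force: [0.3, -0.1, 1.0]
gripper_width: 0.994
grip_force: 0.0
```

>>> {"name": "servo_tool", "arguments": {
  "commands": [
    [0,0,0,3.4,2.0,0,8.5],
    [0,0,0,3.4,2.0,0,8.5],
    [0,0,0,3,2.0,0,8.5],
    [0,0,0,0,0,0,8.5],
    [0,0,0,0,0,0,8.5]
  ]
}}

```text
t: 1.4
tcp_pos: [0.5214, -0.3343, 0.3033]
tool_rot: [-3.113, -0.418, 0.001]
force: [-1.1, -0.2, -0.2]
gripper_width: 0.992
grip_force: 0.0
```

```bash
python3 - <<'E'
from h import *
import cv2,pickle
s=sense();c=calibration("wrist");im=grab_frame("wrist");cv2.imwrite("pics/w1.png",im[:,:,::-1])
pickle.dump(c,open("w1.pkl","wb"));print(s["tcp_pos"],s["tool_rot"],s["force"],s["t"],c)
E
```

```text
[ 0.52136932 -0.33429985  0.30328029] [-3.11288500e+00 -4.18467487e-01  1.29118631e-03] [-1.12678318 -0.24670054 -0.16333261] 1.4 {'intrinsics': array([[402.62857421,   0.        , 321.49119318],
       [  0.        , 402.62857421, 240.7417107 ],
       [  0.        ,   0.        ,   1.        ]]), 'pose': array([[ 0.26388668,  0.92464796,  0.27457234,  0.59220836],
       [-0.96455202,  0.25349872,  0.07333352, -0.31544536],
       [-0.00179605, -0.28419105,  0.95876599,  0.37297256],
       [ 0.        ,  0.        ,  0.        ,  1.        ]])}
```

View pics/w1.png

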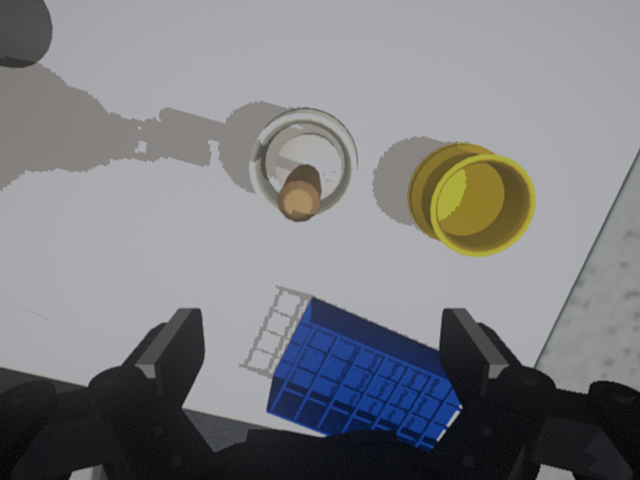

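The wrist view shows the handle end at (299,200), the pot's mouth centred near (304,162) and the yellow pot to the right at (482,205).

```bash
python3 - <<'E'
from h import *
import pickle
c=pickle.load(open("w1.pkl","rb"))
for n,p,z in[("htop",(299,200),.207),("pot",(304,162),.062),("hbot",(306,173),.128)]: print(n,atz(ray("",*p,c),z))
print(tri(ray("",299,200,c),ray("top",416.8,219.7),ray("scene",364.2,151.6)))
print(tri(ray("",304,162,c),ray("top",405.4,231.9),ray("scene",362.4,192.2)))
E
```

```text
htop [ 0.5593 -0.3144  0.207 ]
pot [ 0.56   -0.3099  0.062 ]
hbot [ 0.5608 -0.3139  0.128 ]
(array([ 0.5569, -0.3149,  0.2001]), [1.1, 1.8, 0.9])
(array([ 0.5541, -0.3104,  0.0547]), [5.1, 5.0, 2.0])
```

>>> {"name": "servo_tool", "arguments": {
  "commands": [
    [0,0,0,3.6,2.0,0,8.5],
    [0,0,0,0,0,0,8.5],
    [0,0,0,0,0,-2.5,8.5],
    [0,0,0,0,0,-2.5,8.5],
    [0,0,0,0,0,-2.6,8.5],
    [0,0,0,0,0,0,8.5]
  ],
  "force": 40
}}

```text
t: 2.05
tcp_pos: [0.5552, -0.3151, 0.2245]
tool_rot: [-3.111, -0.414, 0.006]
force: [-0.5, 0.5, -0.8]
gripper_width: 0.993
grip_force: 0.0
```

>>> {"name": "servo_tool", "arguments": {
  "commands": [
    [0,0,0,0,0,0,5],
    [0,0,0,0,0,0,3],
    [0,0,0,0,0,0,1.5],
    [0,0,0,0,0,0,1],
    [0,0,0,0,0,0,1],
    [0,0,0,0,0,0,1],
    [0,0,0,0,0,0,1],
    [0,0,0,0,0,0,1]
  ],
  "force": 40
}}

```text
t: 2.85
tcp_pos: [0.5571, -0.3148, 0.2279]
tool_rot: [-3.114, -0.416, -0.0]
force: [0.8, 0.2, 0.3]
gripper_width: 0.214
grip_force: 40.2
```

>>> {"name": "servo_tool", "arguments": {
  "commands": [
    [0,0,0,0,0,2,1],
    [0,0,0,0,0,3,1],
    [0,0,0,0,0,3,1],
    [0,0,0,0,0,3,1],
    [0,0,0,0,0,2,1],
    [0,0,0,0,0,1,1],
    [0,0,0,0,0,0,1],
    [0,0,0,0,0,0,1]
  ]
}}

```text
t: 3.65
tcp_pos: [0.557, -0.3147, 0.3665]
tool_rot: [-3.113, -0.416, 0.002]
force: [0.3, 0.3, -1.0]
gripper_width: 0.215
grip_force: 40.1
```

```bash
python3 - <<'E'
from h import *
import cv2,pickle,numpy as np
s=sense();print(s["tcp_pos"],s["tool_rot"],s["force"],s["gripper_width"],s["t"])
c=calibration("wrist");w=grab_frame("wrist");t=grab_frame("top");sc=grab_frame("scene")
for n,i in(("w2",w),("t2",t),("s2",sc)):cv2.imwrite(f"pics/{n}.png",i[:,:,::-1])
pickle.dump(c,open("w2.pkl","wb"))
f=lambda i,x,y,w,h,k:cv2.resize(i[y:y+h,x:x+w,::-1],None,fx=k,fy=k,interpolation=cv2.INTER_CUBIC)
o=np.zeros((600,800,3),np.uint8)
o[:600,:400]=f(sc,280,100,100,150,4);o[:280,400:]=f(t,350,170,100,70,4);o[300:600,400:]=cv2.resize(w[:,:,::-1],(400,300),interpolation=cv2.INTER_AREA)
cv2.imwrite("pics/c2.png",o)
E
```

```text
[ 0.55697189 -0.31473988  0.36653057] [-3.11273439e+00 -4.16184610e-01  1.72451318e-03] [ 0.34372788  0.30302732 -0.99199494] 0.2146561035933088 3.65
```

View pics/c2.png

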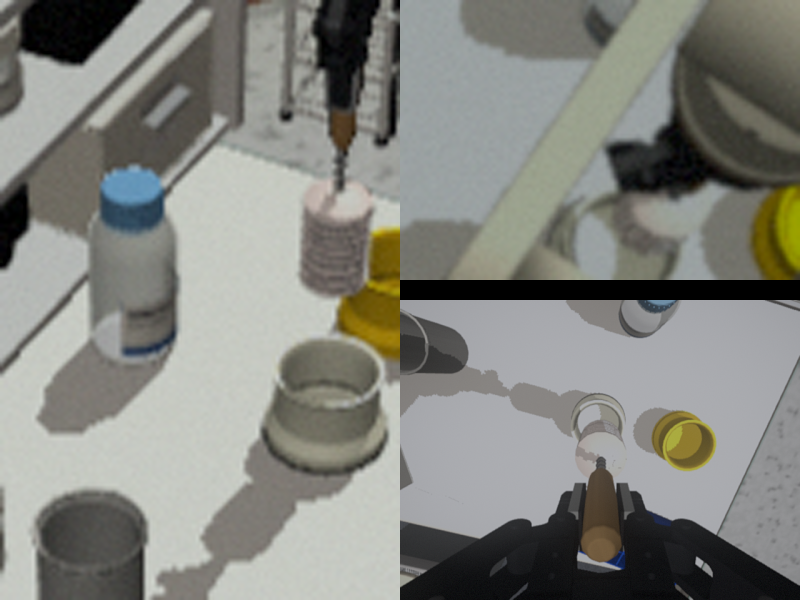

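The brush hangs nearly vertical. In scene pixels its bristle-head top is near (364.5,150.2) and its lower-end centre near (363.5,168.8). In the wrist view the head top is near (321,240). I'll compare this with the projected vertical model.

```bash
python3 - <<'E'
from h import *
import pickle
def proj(P,c):
    K=c["intrinsics"];T=np.linalg.inv(c["pose"]);q=T[:3,:3]@P+T[:3,3];q=K@(q*[1,-1,-1]);return (q[:2]/q[2]).round(1)
s=calibration("scene");w=pickle.load(open("w2.pkl","rb"))
x,y=.557,-.3148
for n,z in(("low",.146),("headtop",.222),("handleend",.346)): print(n,proj(np.array([x,y,z]),s),proj(np.array([x,y,z]),w))
print("low from scene",atz(ray("scene",363.5,168.8),.146),"ht",atz(ray("scene",364.5,150.2),.222),atz(ray("",321,240,w),.222))
print("pot s",atz(ray("scene",280+324.5/4,100+376/4),.062))
E
```

```text
low [363.4 167.2] [321.7 224.2]
headtop [364.8 145.4] [321.5 257.4]
handleend [367.3 106.4] [320.4 408.1]
low from scene [ 0.5536 -0.3084  0.146 ] ht [ 0.5481 -0.2946  0.222 ] [ 0.5668 -0.3119  0.222 ]
pot s [ 0.5508 -0.2965  0.062 ]
```

>>> {"name": "servo_tool", "arguments": {
  "commands": [
    [0,0,0,0.3,2,0,1],
    [0,0,0,0.6,4,0,1],
    [0,0,0,0.7,4.5,0,1],
    [0,0,0,0.7,4.5,0,1],
    [0,0,0,0.7,4.5,0,1],
    [0,0,0,0.6,4.5,0,1],
    [0,0,0,0.5,3,0,1],
    [0,0,0,0,0,0,1]
  ]
}}

```text
t: 4.6
tcp_pos: [0.598, -0.0405, 0.3676]
tool_rot: [-3.112, -0.423, 0.0]
force: [-0.1, -1.0, -0.8]
gripper_width: 0.215
grip_force: 40.1
```

>>> {"name": "servo_tool", "arguments": {
  "commands": [
    [0,0,0,0,0,-1,1],
    [0,0,0,0,0,-1,1],
    [0,0,0,0,0,0,1],
    [0,0,0,0,0,0,1],
    [0,0,0,0,0,0,1]
  ]
}}

```text
t: 5.1
tcp_pos: [0.598, -0.0454, 0.3481]
tool_rot: [-3.114, -0.415, -0.0]
force: [0.4, -0.4, -1.7]
gripper_width: 0.219
grip_force: 40.1
```

```bash
python3 - <<'E'
from h import *
import cv2,pickle,numpy as np
s=sense();print(s["tcp_pos"],s["tool_rot"],s["force"],s["gripper_width"],s["t"])
c=calibration("wrist");w=grab_frame("wrist");t=grab_frame("top");sc=grab_frame("scene")
for n,i in(("w3",w),("t3",t),("s3",sc)):cv2.imwrite(f"pics/{n}.png",i[:,:,::-1])
pickle.dump(c,open("w3.pkl","wb"))
f=lambda i,x,y,w,h,k:cv2.resize(i[y:y+h,x:x+w,::-1],None,fx=k,fy=k,interpolation=cv2.INTER_CUBIC)
o=np.zeros((600,800,3),np.uint8)
o[:600,:400]=f(sc,250,150,100,150,4);o[:280,400:]=f(t,260,170,100,70,4);o[300:600,400:]=f(w,160,60,400,300,1)
cv2.imwrite("pics/c3.png",o)
E
```

```text
[ 0.59800753 -0.04537681  0.34806741] [-3.11405704e+00 -4.14843863e-01 -3.49022138e-04] [ 0.40964771 -0.39837669 -1.67897325] 0.21903732117823183 5.1
```

View pics/c3.png

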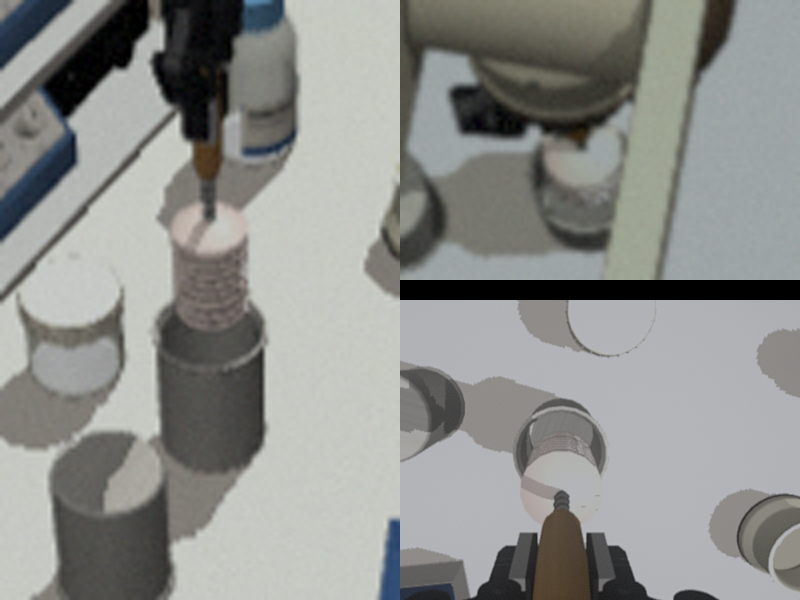

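The brush sits directly over the used beaker. In the crop, the head bottom is at (212,310) and the rim centre at (211,333), which fits a centred position. Going down.

>>> {"name": "servo_tool", "arguments": {
  "commands": [
    [0,0,0,0,0,-1,1],
    [0,0,0,0,0,-2,1],
    [0,0,0,0,0,-2,1],
    [0,0,0,0,0,-2,1],
    [0,0,0,0,0,-2,1],
    [0,0,0,0,0,-1,1],
    [0,0,0,0,0,-0.5,1],
    [0,0,0,0,0,0,1]
  ]
}}

```text
t: 6.05
tcp_pos: [0.598, -0.0448, 0.2426]
tool_rot: [-3.114, -0.416, 0.001]
force: [0.4, -0.5, -1.5]
gripper_width: 0.215
grip_force: 40.1
```

```bash
cat > f.py <<'E'
from h import *
a=[]
for i in range(6): grab_frame("wrist");a.append(sense()["force"])
s=sense();print(s["tcp_pos"].round(4),s["tool_rot"].round(3),np.mean(a,0).round(2),np.std(a,0).round(2),s["t"])
E
python3 f.py
```

```text
[ 0.5982 -0.0448  0.2435] [3.114e+00 4.160e-01 1.000e-03] [-0.04 -0.06 -0.8 ] [0.55 0.35 0.61] 6.35
```

>>> {"name": "servo_tool", "arguments": {
  "commands": [
    [0,0,0,0,0,-1,1],
    [0,0,0,0,0,-0.7,1],
    [0,0,0,0,0,-0.3,1],
    [0,0,0,0,0,-0.1,1],
    [0,0,0,0,0,0,1],
    [0,0,0,0,0,0,1]
  ]
}}

```text
t: 6.95
tcp_pos: [0.5981, -0.0448, 0.2221]
tool_rot: [-3.114, -0.416, -0.0]
force: [0.2, 0.3, 1.7]
gripper_width: 0.218
grip_force: 40.4
```

```bash
python3 f.py
```

```text
[ 0.598  -0.0448  0.222 ] [-3.114 -0.416 -0.   ] [-0.6   0.05  1.99] [0.18 0.43 0.34] 7.25
```

Step 1 is met: about 2.8 N on the floor, roughly 4.6 mm of spring. Now strokes 2 and 3.

>>> {"name": "servo_tool", "arguments": {
  "commands": [
    [0,0,0,0,0,2,1],
    [0,0,0,0,0,2,1],
    [0,0,0,0,0,2,1],
    [0,0,0,0,0,2,1],
    [0,0,0,0,0,0,1],
    [0,0,0,0,0,0,1],
    [0,0,0,0,0,0,1]
  ]
}}

```text
t: 7.95
tcp_pos: [0.5978, -0.0447, 0.3005]
tool_rot: [-3.113, -0.416, 0.003]
force: [-0.0, 0.2, -0.4]
gripper_width: 0.218
grip_force: 40.1
```

>>> {"name": "servo_tool", "arguments": {
  "commands": [
    [0,0,0,0,0,-2,1],
    [0,0,0,0,0,-2,1],
    [0,0,0,0,0,-2,1],
    [0,0,0,0,0,-1.2,1],
    [0,0,0,0,0,-0.6,1],
    [0,0,0,0,0,-0.2,1],
    [0,0,0,0,0,0,1],
    [0,0,0,0,0,0,1]
  ]
}}

```text
t: 8.75
tcp_pos: [0.5982, -0.0448, 0.2227]
tool_rot: [3.114, 0.416, 0.002]
force: [-0.7, 0.5, 2.0]
gripper_width: 0.216
grip_force: 40.4
```

```bash
python3 f.py
```

```text
[ 0.5981 -0.0448  0.2221] [3.114e+00 4.160e-01 1.000e-03] [-0.76  0.27  1.93] [0.1  0.29 0.45] 9.05
```

>>> {"name": "servo_tool", "arguments": {
  "commands": [
    [0,0,0,0,0,2,1],
    [0,0,0,0,0,2,1],
    [0,0,0,0,0,2,1],
    [0,0,0,0,0,2,1],
    [0,0,0,0,0,0,1],
    [0,0,0,0,0,0,1],
    [0,0,0,0,0,0,1]
  ]
}}

```text
t: 9.75
tcp_pos: [0.5978, -0.0448, 0.3006]
tool_rot: [-3.113, -0.416, 0.002]
force: [-0.1, 0.1, -0.6]
gripper_width: 0.216
grip_force: 40.1
```

>>> {"name": "servo_tool", "arguments": {
  "commands": [
    [0,0,0,0,0,-2,1],
    [0,0,0,0,0,-2,1],
    [0,0,0,0,0,-2,1],
    [0,0,0,0,0,-1.2,1],
    [0,0,0,0,0,-0.6,1],
    [0,0,0,0,0,-0.2,1],
    [0,0,0,0,0,0,1],
    [0,0,0,0,0,0,1]
  ]
}}

```text
t: 10.55
tcp_pos: [0.5982, -0.0448, 0.2227]
tool_rot: [3.114, 0.416, 0.002]
force: [-0.6, 0.4, 1.8]
gripper_width: 0.214
grip_force: 40.4
```

```bash
python3 f.py
```

```text
[ 0.5981 -0.0448  0.2221] [3.114e+00 4.160e-01 1.000e-03] [-1.09  0.47  1.74] [0.44 0.6  0.43] 10.85
```

>>> {"name": "servo_tool", "arguments": {
  "commands": [
    [0,0,0,0,0,2,1],
    [0,0,0,0,0,2,1],
    [0,0,0,0,0,3,1],
    [0,0,0,0,0,3,1],
    [0,0,0,0,0,3,1],
    [0,0,0,0,0,1,1],
    [0,0,0,0,0,0.5,1],
    [0,0,0,0,0,0,1]
  ]
}}

```text
t: 11.65
tcp_pos: [0.598, -0.0448, 0.3662]
tool_rot: [-3.114, -0.416, 0.001]
force: [0.6, 0.0, -0.6]
gripper_width: 0.216
grip_force: 40.1
```

>>> {"name": "servo_tool", "arguments": {
  "commands": [
    [0,0,0,-0.3,-2,0,1],
    [0,0,0,-0.7,-4,0,1],
    [0,0,0,-0.7,-4.5,0,1],
    [0,0,0,-0.7,-4.5,0,1],
    [0,0,0,-0.7,-4.5,0,1],
    [0,0,0,-0.7,-4.3,0,1],
    [0,0,0,-0.5,-3,0,1],
    [0,0,0,0,0,0,1]
  ]
}}

```text
t: 12.45
tcp_pos: [0.5539, -0.3164, 0.3642]
tool_rot: [-3.113, -0.41, 0.004]
force: [1.0, 0.3, -1.0]
gripper_width: 0.214
grip_force: 40.1
```

>>> {"name": "servo_tool", "arguments": {
  "commands": [
    [0,0,0,0,0,-2,1],
    [0,0,0,0,0,-2,1],
    [0,0,0,0,0,-1.5,1],
    [0,0,0,0,0,0,1],
    [0,0,0,0,0,0,1]
  ]
}}

```text
t: 12.95
tcp_pos: [0.5551, -0.3125, 0.3119]
tool_rot: [-3.113, -0.417, 0.0]
force: [-0.2, 0.0, -0.3]
gripper_width: 0.216
grip_force: 40.1
```

```bash
python3 - <<'E'
from h import *
import cv2,pickle,numpy as np
s=sense();print(s["tcp_pos"],s["tool_rot"],s["force"],s["gripper_width"],s["t"])
w=grab_frame("wrist");sc=grab_frame("scene")
f=lambda i,x,y,w,h,k:cv2.resize(i[y:y+h,x:x+w,::-1],None,fx=k,fy=k,interpolation=cv2.INTER_CUBIC)
o=np.zeros((600,800,3),np.uint8)
o[:,:400]=f(sc,280,110,100,150,4);o[:,400:]=f(w,220,100,200,300,2)
cv2.imwrite("pics/c4.png",o);cv2.imwrite("pics/s4.png",sc[:,:,::-1])
E
```

```text
[ 0.55512307 -0.31251345  0.31192327] [-3.11338272e+00 -4.16762633e-01  4.19750661e-04] [-0.24791966  0.02832781 -0.33462102] 0.21564693636853619 12.95
```

View pics/c4.png

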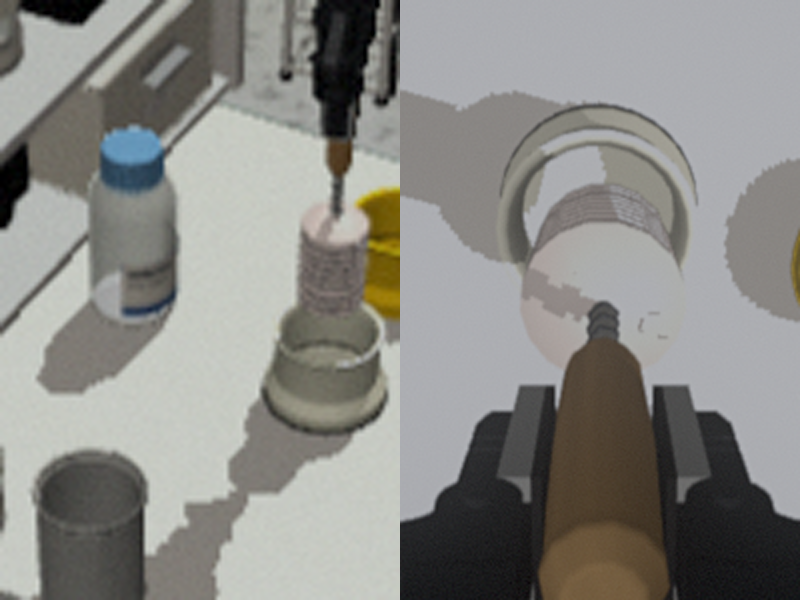

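The view shows the brush above the pot: head bottom at (332,291), pot rim centre at (330,329), with a slight offset of about 3 mm. I'll shift by that and lower.

>>> {"name": "servo_tool", "arguments": {
  "commands": [
    [0,0,0,-0.2,0.3,0,1],
    [0,0,0,0,0,-1.5,1],
    [0,0,0,0,0,-2,1],
    [0,0,0,0,0,-2,1],
    [0,0,0,0,0,-1.5,1],
    [0,0,0,0,0,-1,1],
    [0,0,0,0,0,-0.4,1],
    [0,0,0,0,0,0,1]
  ]
}}

```text
t: 13.85
tcp_pos: [0.553, -0.3098, 0.2278]
tool_rot: [-3.114, -0.416, 0.0]
force: [-0.5, 1.5, 0.5]
gripper_width: 0.218
grip_force: 40.4
```

```bash
python3 f.py
```

```text
[ 0.5531 -0.3099  0.2284] [3.113e+00 4.160e-01 1.000e-03] [-0.12  0.37  0.2 ] [0.37 0.44 0.27] 14.15
```

Fz is up about 1 N, so the brush rests on the pot floor. I'll release it slowly and rise.

>>> {"name": "servo_tool", "arguments": {
  "commands": [
    [0,0,0,0,0,0,2.2],
    [0,0,0,0,0,0,2.6],
    [0,0,0,0,0,0,3],
    [0,0,0,0,0,0,4],
    [0,0,0,0,0,0,6],
    [0,0,0,0,0,0,8.5],
    [0,0,0,0,0,0,8.5],
    [0,0,0,0,0,0,8.5]
  ]
}}

```text
t: 14.95
tcp_pos: [0.553, -0.3098, 0.2279]
tool_rot: [-3.114, -0.416, 0.0]
force: [-0.1, 0.9, 0.3]
gripper_width: 0.996
grip_force: 0.0
```

>>> {"name": "servo_tool", "arguments": {
  "commands": [
    [0,0,0,0,0,1,8.5],
    [0,0,0,0,0,2,8.5],
    [0,0,0,0,0,3,8.5],
    [0,0,0,0,0,3,8.5],
    [0,0,0,0,0,2,8.5],
    [0,0,0,0,0,0,8.5],
    [0,0,0,0,0,0,8.5]
  ]
}}

```text
t: 15.65
tcp_pos: [0.553, -0.3098, 0.3383]
tool_rot: [3.113, 0.416, 0.001]
force: [-0.3, 0.6, -0.8]
gripper_width: 0.999
grip_force: 0.0
```

```bash
python3 - <<'E'
from h import *
import cv2
s=sense();print(s["tcp_pos"],s["force"],s["gripper_width"],s["t"])
cv2.imwrite("pics/s5.png",cv2.resize(grab_frame("scene")[140:380,220:420,::-1],None,fx=2.5,fy=2.5,interpolation=cv2.INTER_CUBIC))
E
```

```text
[ 0.55301432 -0.30977079  0.33830985] [-0.34310869  0.5815796  -0.82470946] 0.9994079273036036 15.65
```

View pics/s5.png

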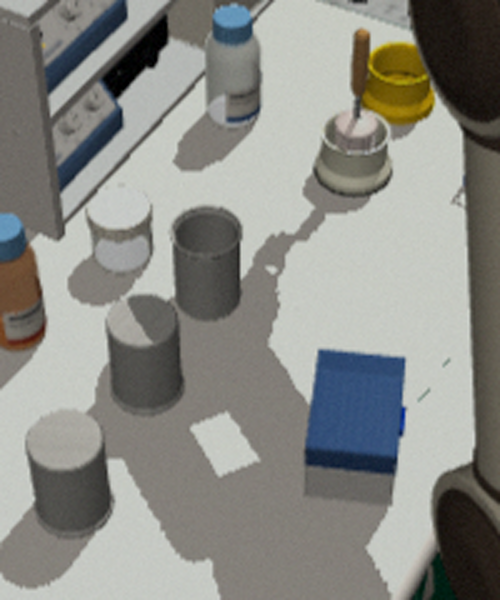

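The brush stands upright in the white pot at (356,130), and the beakers, jar and box are where they were. Handing in.

```bash
python3 -c "
from cell import *
print(sign_off())"
```

```text
the job is handed in; nothing more can be done
None
```

I scrubbed the used beaker with three strokes, pressing its floor with about 2.5–2.8 N each time. The brush is back upright in its white pot and released; the last picture shows nothing else visibly moved. The job is handed in, but no verdict came back.

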